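# Put the bench scale away

## Task

Put the bench scale away, in this order: lift the brass weight off its pan and stand it upright in the free compartment of the wooden weight tray (set it down, do not drop it), then nudge the scale's right-hand slide switch (the one on your right when the lid's hinge is at the far side) by its ridge, outwards past its click to off, then swing the lid fully shut. Leave the left-hand switch as it is, and do not push about the other weights or the cup, block, jar and pliers lying around.

Things in the scene. Friction and masses are not known exactly. Their poses are not given: they have to be found in the camera images.
- scale: Grey plastic bench scale, fixed to the bench, 130 (its x) x 180 (its y) x 28 mm tall; origin at the centre of its underside, its +x points to the lid's hinge side, +y to its left. Flat deck at 28 mm; round steel pan of 74 mm diameter, top at 31 mm, centred 18 mm to +x of the origin. A black display (flush) and the two slide switches lie on the deck's front strip, at x = -45 mm.
- power_ridge (a point): Centre of the ridge of the right-hand (power) slide switch. The switch is flush with the deck; only the ridge stands up: 5 mm high above the deck (this point is 2.5 mm over the deck), 4 mm thick along the scale's y, 13 mm long along the scale's x. It lies at y = -53 mm on the scale when on.
- power (a joint): Travel of the power switch, m: 0 = on (start), 0.010 = off. Grows as the ridge goes towards the scale's -y, its nearer side edge. Spring detent: it takes about 4 to 5 N to leave the on end, then eases; let go short of the middle (0.005) it springs back, past it it snaps to the off end by itself and stays.
- unit_ridge (a point): Centre of the ridge of the left-hand (units) slide switch, same shape, at y = +53 mm on the scale; to be left alone.
- unit (a joint): Travel of the units switch, m: 0 at the start and to stay there; grows towards the scale's +y, same detent.
- lid (a joint): Angle of the scale's lid, rad: 0 = shut (level), grows as it opens, stands at 1.75 to 2.0 (leaning back past upright) at the start, stop at 2.1. Stiff friction hinge (0.08 N m) that stays where it is left. The lid is a plate 130 mm long from hinge to free edge, 178 mm wide, its outer (back) face 4 mm outside the plane through the hinge and lid_edge, its inner face 1 mm inside; shut, its top is 40 mm over the bench.
- lid_hinge (a point): Middle of the lid's hinge line, which runs along the scale's y, 65 mm to +x of the scale's origin and 36 mm above the bench.
- lid_edge (a point): Middle of the lid's free edge, 130 mm from the hinge line.
- weight_center (a point): Centre, half-way up, of the brass weight on the pan (0.15 to 0.26 kg, 48 mm tall, turned): foot 34 mm diameter and 22 mm tall, neck 12 mm diameter, knob on top 20 mm diameter from 34 to 46 mm above its underside. Its z axis is the upright axis.
- weight: The same brass weight; origin at the centre of its underside.
- tray: Fixed open wooden tray, 66 (its x) x 168 (its y) x 18 mm tall, walls and floor 5 mm; two cross walls split it into three compartments in a row along its y, each 49 mm along y and 56 mm along x, centred at y = -53, 0 and +53 mm. Origin at the centre of its underside. Two compartments hold weights like the one on the pan; the third is free.
- free_spot (a point): Centre of the floor of the free compartment, marked by a thin cork disc of 36 mm.
- weight_b_center (a point): Centre of another brass weight of the same size, in a compartment of the tray; stays there.
- weight_c_center (a point): Centre of a third such weight in the tray; stays there.
- cup: Loose black cup, 54 mm diameter, 75 mm tall, holding small tools that reach 130 mm; stands near the middle between scale and tray. Origin at the centre of its underside.
- block: Loose steel dapping block, a 50 mm cube, to the robot's right of the work. Origin at the centre of its underside.
- jar: Loose glass jar, 52 mm diameter, 60 mm tall, to the robot's left of the work. Origin at the centre of its underside.
- pliers: Loose red-handled pliers lying flat, about 155 mm long along their x, 48 mm wide, 14 mm high, pointing away from the robot, in the gap between scale and tray, on the robot's side of the cup. Origin near the middle, on the bench.
There are look-alikes about, which are no part of the job. Leave any pink or purple look-alike of the weight alone.

How it is judged (in metres and radians):
On the way, in this order (a step that is already met when the one before it is completed fails the run):
1. The weight stands, released, in the free compartment of the tray (horizontal distance between weight_center and free_spot below 0.018 m and z of weight_center in the frame of free_spot between 0.018 and 0.028 m and angle between weight_center's own z axis and vertical below 0.15 rad and contact force between the fingers and weight below 0.1 N), for 0.2 s.
2. The power switch is off, with the lid still open (value of joint power above 0.0085 m and value of joint lid above 0.5 rad), for 0.2 s.
3. The lid is shut (value of joint lid below 0.06 rad), for 0.2 s.
At the end, for the whole second after the job is handed in: The weight stands upright (within 0.15 rad) and released on the floor of the free compartment (within 18 mm of its centre), the power switch is off (over 8.5 of its 10 mm), the lid is shut (below 0.06 rad) and the units switch is where it was (within 1.5 mm) (all of step 1 and value of joint power above 0.0085 m and value of joint lid below 0.06 rad and value of joint unit below 0.0015 m); the robot touches nothing.
It fails at once if The units switch was shifted (over 3 mm) (value of joint unit above 0.003 m).
It fails at once if The weight was dropped into the tray (over 0.5 m/s just above its floor) (linear speed of weight above 0.5 m/s and horizontal distance between weight_center and free_spot below 0.04 m and z of weight_center in the frame of free_spot below 0.045 m).
It fails at once if The weight was tipped over (angle between weight_center's own z axis and vertical above 0.8 rad).
It fails at once if Another weight was disturbed (over 20 mm) (distance of any of weight_b_center, weight_c_center from where it was at the start of the episode above 0.02 m).
It fails at once if The cup, block, jar or pliers were pushed over 20 mm (distance of any of cup, block, jar, pliers from where it was at the start of the episode above 0.02 m).
It also fails if it takes over 58 s, if anything falls off the work surface, if the arm or the gripper's body presses on something with over 40 N, if the wrist force passes 120 N, or if a joint passes its speed limit or range.

## Robot

A 6-joint arm with a two-finger parallel gripper is mounted at the origin on the work surface. World frame = base frame: x ahead of the robot, y to its left, z up, the work surface at z = 0. Lengths are in m, angles in degrees, forces in N, time in s.
With the tool pointing down it reaches from about 0.35 to 0.875 m from the base axis. Payload 4.2 kg.
Tool frame: the origin (TCP) lies on the centre line of the jaws, within the pads' length; the fingertips stand tip_reach ahead of it and the grasp point (between the pads) is the TCP (tip_reach is the distance from the TCP to the fingertips, in m); z points along the fingers, y is the line along which they close (so a half turn about z gives the same grasp; the last joint's range is limited). The gripper opens to 87 mm and grips with 3 to 60 N. Pads are 19 mm wide; open, the fingers measure 117 mm over their backs; the gripper's body (75 mm by 190 mm) begins 51 mm behind the grasp point.
Start: joints at [86.379, 22.042, 0.453, 0, -68.411, -14.817], TCP at [0.198, 0.593, 0.242] pointing down, gripper open.
Joint ranges: [-179.83, 179.83], [-69.29, 118.12], [-61.27, 80.66], [-181.25, 117.63], [-171.15, -9.14], [-177.46, 177.46]. Speed limits (degrees/s): [159.86, 159.86, 180, 180, 180, 180].

## Interface

Orientations are given as a 3x3 rotation matrix whose columns are the frame's x, y, z axes.
In Python, from station import sense, capture, finish_job, tip_reach gives the robot as it stands.
- The arm moves only by the tool arm_command, never from a script. Its argument "deltas" is a list of rows, each a list of 7 numbers: the turn, a rotation vector about the tool's x, y, z in rad, then the shift along the tool's x, y, z in cm, then the closure, from -1 (fully open) to 1 (shut), so that 0 is half open. In form: [[rx, ry, rz, dx, dy, dz, hand], ...]. A call has 1 to 8 rows; each row is the pose to reach, as a shift and turn from the pose commanded when the call began, along the tool's axes at that moment; what a row does not reach only later rows make up. A row lasts 1/12 s, in which the tool goes at most 41.7 mm and 7.16 degrees, less where a joint would pass 70% of its speed; a pose out of reach is approached as far as the arm can. A call with a gripper value outside its range is refused whole. The fingers move at their own pace and stop on an object; the grip force is fixed at half the most. Time passes only in rows, so rows that repeat a pose let the fingers close. It gives the time, the measured TCP pose, the force, the opening and the grip force at its end, in the units of the state.
- sense(): the state, without advancing time (a new reading comes with each control period).
- capture(name): name is "side" or "top"; returns a dict with "pixels" (480x640x3 uint8, blue, green, red), "fovy" (degrees; the focal length in pixels is half the picture's height over the tangent of half this angle, whatever the lens; pixels are square), "cx", "cy" (the principal point, pixels), "k1" (the pictures are not rectified: a ray, as slopes to the right and down, at radius r is drawn at 1 + k1 r^2 times it, then the intrinsics apply), "rvec" (rotation vector, rad) and "tvec" (3), from world to camera coordinates, as OpenCV has them. Camera axes: x right, y down, z forward; pixel columns grow to the right and rows downward; lengths in m; the calibration is good to about 2 mm. A picture is of the moment at which its call begins. There is no depth.
- finish_job(): hands the job in; it is judged then, once.
The state is a dict: "time_s": time; "joints": joint angles; "joint_velocities": joint speeds; "effort": joint torques, N m; "tcp_pos": TCP position; "ee_rot": TCP orientation; "wrist_force": force on the tool from outside, world axes, zero at the start; "moment": the same for the moment, N m; "gripper_width": opening from 0.0 (shut) to 1.0 (fully open); "gripper_force": force on a finger pad.
Only numpy, scipy, OpenCV 4.12 (cv2) and the standard library are available. Lean on these libraries where they do the work, as an engineer would, in place of code of your own. Each camera call takes 0.05 s, during which the arm holds its last target. There are 200 camera calls.

## Working session

There is one attempt and no reset: what is moved stays moved. The work goes in short steps, Python scripts to look and compute and a tool call to move; the robot and the scene stay as the last step left them, time stands still between calls to the robot, and variables do not carry over. Pictures are saved under pics/ and viewed, at most 12 in all, crops included, and the job is handed in when it is done.

Besides the shell and the picture viewer there is one more tool, called after "Call:" as name(argument=value, ...) on one line, values as JSON. arm_command: Moves the arm, as the interface text tells. Its arguments: {"type":"object","properties":{"deltas":{"type":"array"}},"required":["deltas"]}

```bash
mkdir -p pics; ls; cat > h.py <<'E'
import numpy as np, cv2, json
from station import sense, capture, finish_job, tip_reach
def cam(name):
    c=capture(name); R=cv2.Rodrigues(np.array(c["rvec"],float))[0]; t=np.array(c["tvec"],float).ravel()
    f=240/np.tan(np.radians(c["fovy"])/2)
    return dict(img=np.array(c["pixels"]),R=R,t=t,f=f,cx=c["cx"],cy=c["cy"],k1=c["k1"])
def ray(c,u,v):
    d=np.array([(u-c["cx"])/c["f"],(v-c["cy"])/c["f"]]); p=d.copy()
    for _ in range(30): p=d/(1+c["k1"]*(p@p))
    w=c["R"].T@np.array([p[0],p[1],1]); return -c["R"].T@c["t"], w/np.linalg.norm(w)
def onz(c,u,v,z):
    o,w=ray(c,u,v); return o+w*(z-o[2])/w[2]
def tri(c1,p1,c2,p2):
    o1,w1=ray(c1,*p1); o2,w2=ray(c2,*p2)
    s=np.linalg.lstsq(np.stack([w1,-w2],1),o2-o1,rcond=None)[0]
    a=o1+s[0]*w1;b=o2+s[1]*w2; return (a+b)/2,np.linalg.norm(a-b)
def proj(c,P):
    q=c["R"]@np.array(P)+c["t"]; p=q[:2]/q[2]; p=p*(1+c["k1"]*(p@p)); return p*c["f"]+[c["cx"],c["cy"]]
def delta(pos,s=None):
    "shift (cm) in the tool axes to reach world pos from here"
    s=s or sense(); return np.round(np.array(s["ee_rot"]).T@(np.array(pos)-s["tcp_pos"])*100,2)
E
python3 - <<'E'
from h import *
s=sense(); print({k:np.round(v,3).tolist() for k,v in s.items()},tip_reach)
for n in("top","side"):
    c=cam(n); cv2.imwrite(f"pics/{n}0.png",c["img"]); print(n,(-c["R"].T@c["t"]).round(3),c["f"],c["k1"])
E
```

```text
pics
{'time_s': 0.0, 'joints': [86.377, 22.091, 0.379, -0.027, -68.413, -14.816], 'joint_velocities': [-0.075, 0.022, -0.05, -0.011, 0.09, -0.004], 'effort': [-0.001, -39.066, 18.741, 4.22, 0.011, -0.0], 'tcp_pos': [0.198, 0.592, 0.24], 'ee_rot': [[0.949, -0.316, -0.001], [-0.316, -0.949, -0.002], [0.0, 0.002, -1.0]], 'wrist_force': [0.734, 1.222, 0.291], 'moment': [0.04, -0.037, -0.003], 'gripper_force': 0.0, 'gripper_width': 1.0} 0.019
top [0.455 0.015 1.09 ] 444.8505176889328 -0.0370901065426747
side [0.421 0.802 0.617] 434.335753309115 -0.003273848175294765
```

View pics/top0.png

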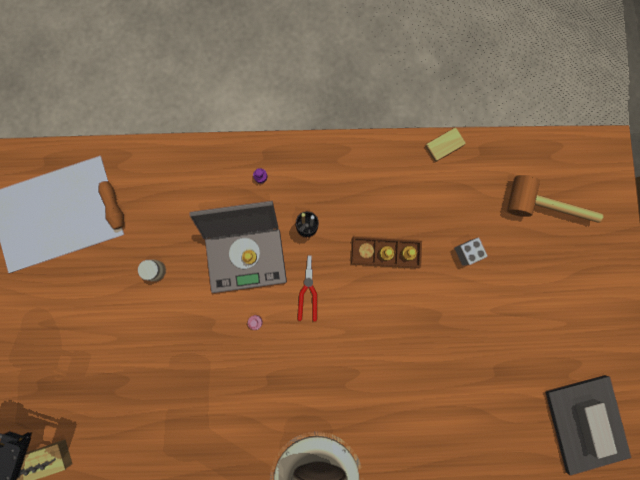

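View pics/side0.png

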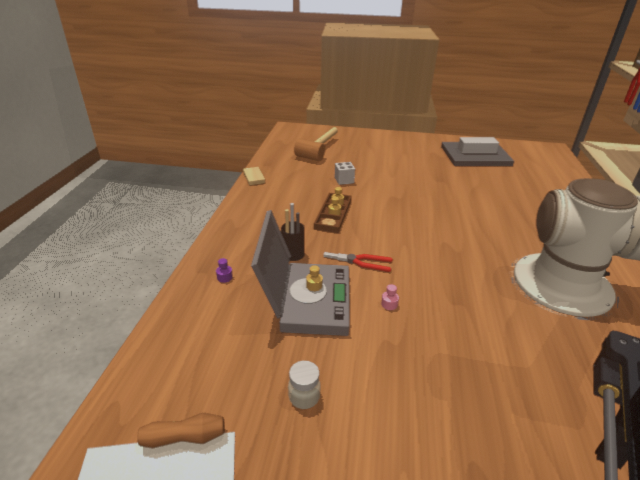

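The top view shows the scale around (245,250), lid leaning back at (236,220), brass weight at (249,257), cup (307,224), pliers (308,290), tray (387,253) with its free left compartment at (367,252), block (472,252) and jar (151,271). The side view shows the same, with the switches at (340,273) (power) and (338,313) (units). I'll take enlarged crops to read the corners.

```bash
python3 - <<'E'
import cv2,numpy as np
a=cv2.imread("pics/top0.png");b=cv2.imread("pics/side0.png")
A=cv2.resize(a[195:300,185:295],None,fx=5,fy=5,interpolation=cv2.INTER_CUBIC)
T=cv2.resize(a[230:275,345:428],None,fx=5,fy=5,interpolation=cv2.INTER_CUBIC)
c=np.zeros((590,800,3),np.uint8)
A=cv2.resize(a[195:300,185:295],None,fx=4,fy=4,interpolation=cv2.INTER_CUBIC);c[:420,:440]=A
T=cv2.resize(a[232:274,345:429],None,fx=4,fy=4,interpolation=cv2.INTER_CUBIC);c[420:588,:336]=T
S=cv2.resize(b[205:340,250:358],None,fx=3.33,fy=3.33,interpolation=cv2.INTER_CUBIC);S=S[:,:360];c[:S.shape[0],440:440+S.shape[1]]=S
cv2.imwrite("pics/crop0.png",c);print(S.shape)
E
```

```text
(450, 360, 3)
```

View pics/crop0.png

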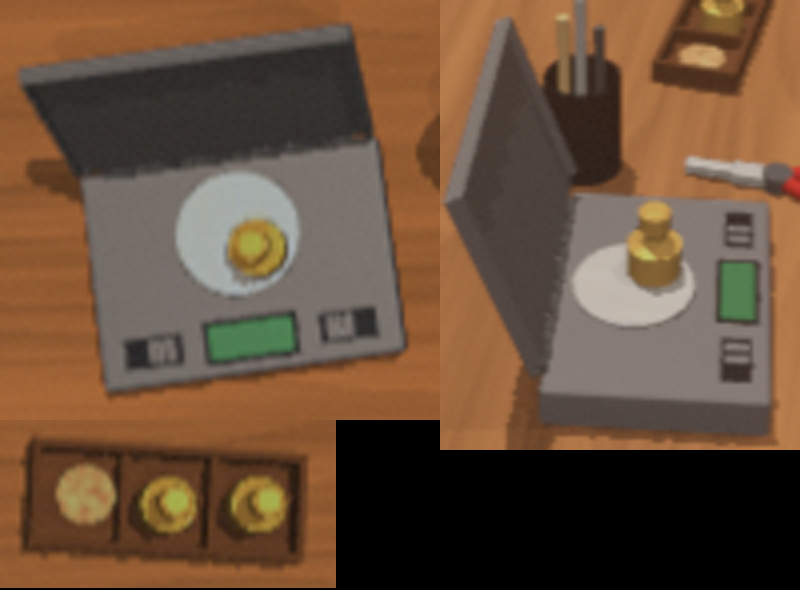

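```bash
cat > m.py <<'E'
from h import *
c=cam("top"); s=cam("side")
P=lambda x,y:(185+(x+.5)/4-.5,195+(y+.5)/4-.5)
Q=lambda x,y:(345+(x+.5)/4-.5,232+(y-420+.5)/4-.5)
S=lambda x,y:(250+(x-440+.5)/3.33-.5,205+(y+.5)/3.33-.5)
n={"FL":(107,384),"FR":(403,345),"BR":(378,142),"BL":(85,178)}
W={k:onz(c,*P(*v),.028) for k,v in n.items()}
for k in W: print(k,W[k].round(4))
for k,v in {"FL":(543,396),"FR":0,"BR":0}.items():
    pass
e=(W["FL"]-W["FR"]+W["BL"]-W["BR"]); yaw=np.arctan2(-e[0],e[1])
e2=W["BL"]-W["FL"]+W["BR"]-W["FR"]; print("yaw",np.degrees([yaw,np.arctan2(e2[1],e2[0])]),np.linalg.norm(e)/2,np.linalg.norm(e2)/2)
pan=onz(c,*P(237,234),.031); print("pan",pan.round(4))
yaw=(yaw+np.arctan2(e2[1],e2[0]))/2
ex=np.array([np.cos(yaw),np.sin(yaw),0]); ey=np.array([-np.sin(yaw),np.cos(yaw),0])
O1=pan-.018*ex; O2=sum(W.values())/4; print("origin",O1.round(4),O2.round(4))
print("display expected(pan)",(O1-.045*ex).round(4),"seen",onz(c,*P(251,338),.028).round(4))
print("ridge expected",(O1-.045*ex-.053*ey).round(4),"seen",onz(c,*P(341,325),.033).round(4),"side",onz(s,*S(739,228),.033).round(4))
print("side pan",onz(s,*S(634,284),.031).round(4))
print("knob tri",tri(c,P(253,242),s,S(655,212)),"onz",onz(c,*P(253,242),.077).round(4),onz(s,*S(655,206),.077).round(4))
print("lid edge",[tri(c,P(*a),s,S(*b)) for a,b in (((348,28),(505,22)),((24,74),(452,202)))])
print("cork",onz(c,*Q(85,494),.006).round(4),"side",onz(s,*S(703,56),.006).round(4))
t=[onz(c,*Q(*a),.018).round(4) for a in((35,440),(305,460),(300,563),(25,550))];print("tray",t,np.mean(t,0))
print("cup",onz(c,307,224,.075).round(4),"jar",onz(c,150,269,.06).round(4),"block",onz(c,473,251,.05).round(4),"pliers",onz(c,308,256,.007).round(3),onz(c,300,319,.007).round(3),onz(c,316,319,.007).round(3))
E
python3 m.py
```

```text
FL [0.4499 0.2358 0.028 ]
FR [0.468  0.0602 0.028 ]
BR [0.5898 0.0724 0.028 ]
BL [0.5729 0.2481 0.028 ]
yaw [5.69203221 5.71399852] 0.1765227408639537 0.12302936136429485
pan [0.5365 0.1573 0.031 ]
origin [0.5186 0.1555 0.031 ] [0.5201 0.1541 0.028 ]
display expected(pan) [0.4739 0.151  0.031 ] seen [0.4747 0.1502 0.028 ]
ridge expected [0.4791 0.0983 0.031 ] seen [0.4807 0.0963 0.033 ] side [0.481  0.0968 0.033 ]
side pan [0.537  0.1585 0.031 ]
knob tri (array([0.52793894, 0.1422443 , 0.07513446]), np.float64(0.0007789556833799612)) onz [0.5282 0.1421 0.077 ] [0.5281 0.139  0.077 ]
lid edge [(array([0.6332928 , 0.07975419, 0.15739777]), np.float64(0.0030685050210537924)), (array([0.61461881, 0.25199723, 0.15597123]), np.float64(0.0007208026971486364))]
cork [ 0.5375 -0.1376  0.006 ] side [ 0.5372 -0.1385  0.006 ]
tray [array([ 0.5703, -0.1068,  0.018 ]), array([ 0.5536, -0.2715,  0.018 ]), array([ 0.491 , -0.2651,  0.018 ]), array([ 0.5037, -0.0982,  0.018 ])] [ 0.52965 -0.1854   0.018  ]
cup [0.5963 0.0055 0.075 ] jar [0.5035 0.3704 0.06  ] block [ 0.5249 -0.3867  0.05  ] pliers [0.527 0.005 0.007] [0.376 0.028 0.007] [ 0.375 -0.01   0.007]
```

Call:
arm_command(deltas=[[0, 0, -0.42, 45.6, 32.4, 0, -1], [0, 0, -0.42, 45.6, 32.4, 0, -1], [0, 0, -0.42, 45.6, 32.4, 0, -1], [0, 0, -0.42, 45.6, 32.4, 0, -1], [0, 0, -0.42, 45.6, 32.4, 0, -1], [0, 0, -0.42, 45.6, 32.4, 0, -1], [0, 0, -0.42, 45.6, 32.4, 0, -1], [0, 0, -0.42, 45.6, 32.4, 0, -1]])

```text
time_s: 0.87
tcp_pos: [0.395, 0.3219, 0.2417]
ee_rot: [[0.995, 0.099, 0.0], [0.099, -0.995, 0.0], [0.0, -0.0, -1.0]]
wrist_force: [0.7, 0.2, -0.0]
gripper_width: 0.999
gripper_force: 0.0
```

```bash
cat > st.py <<'E'
import sys
from h import *
s=sense(); R=np.array(s["ee_rot"])
print(round(s["time_s"],2),"tcp",np.round(s["tcp_pos"],4),"yaw",round(np.degrees(np.arctan2(R[1,0],R[0,0])),1),"tilt",np.round(R[:,2],3),"F",np.round(s["wrist_force"],1),"w",round(s["gripper_width"]*87,1),s["gripper_force"])
for a in sys.argv[1:]: print(a,delta(eval(a)))
E
python3 st.py [.528,.1415,.18]
```

```text
0.87 tcp [0.395  0.3219 0.2417] yaw 5.7 tilt [ 0.  0. -1.] F [ 0.7  0.2 -0. ] w 86.9 0.0
[.528,.1415,.18] [11.46 19.27  6.16]
```

Call:
arm_command(deltas=[[0, 0, 0, 4, 6.7, 1, -0.2], [0, 0, 0, 7, 12, 3, -0.2], [0, 0, 0, 10, 17, 5, -0.2], [0, 0, 0, 11.5, 19.3, 6.2, -0.2], [0, 0, 0, 11.5, 19.3, 6.2, -0.2], [0, 0, 0, 11.5, 19.3, 6.2, -0.2], [0, 0, 0, 11.5, 19.3, 6.2, -0.2]])

```text
time_s: 1.45
tcp_pos: [0.5284, 0.1391, 0.1769]
ee_rot: [[0.996, 0.092, -0.004], [0.092, -0.996, -0.003], [-0.004, 0.002, -1.0]]
wrist_force: [-0.4, 0.1, -0.7]
gripper_width: 0.624
gripper_force: 0.0
```

```bash
python3 st.py [.528,.1415,.15] [.528,.1415,.075]; python3 - <<'E'
from h import *
o=[]
for n in("top","side"):
    c=cam(n); u,v=proj(c,[.528,.1415,.1]).astype(int); print(n,u,v)
    o.append(cv2.resize(c["img"][v-70:v+70,u-66:u+66],None,fx=3,fy=3,interpolation=cv2.INTER_CUBIC))
cv2.imwrite("pics/c1.png",np.hstack(o))
E
```

```text
1.45 tcp [0.5284 0.1391 0.1769] yaw 5.3 tilt [-0.004 -0.003 -1.   ] F [-0.4  0.1 -0.7] w 54.3 0.0
[.528,.1415,.15] [-0.01 -0.25  2.69]
[.528,.1415,.075] [ 0.02 -0.27 10.19]
top 246 254
side 314 258
```

View pics/c1.png

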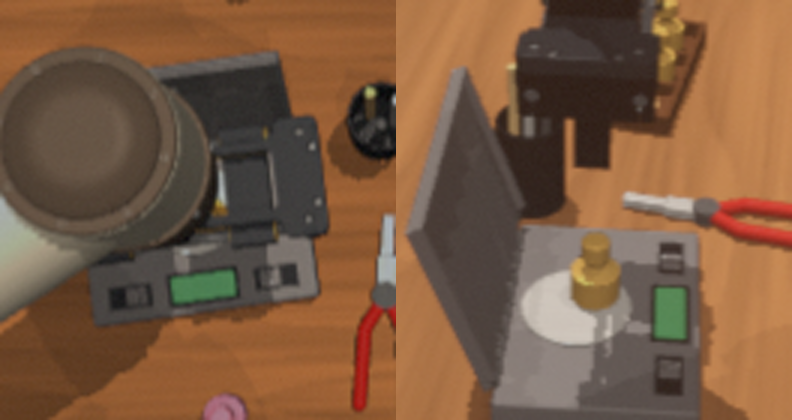

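The left (top) view shows the jaws above the pan, body clear of lid and cup; the right (side) view shows the weight at about (597,270) under the finger at (592,165). Descending.

Call:
arm_command(deltas=[[0, 0, 0, 0, 0, 2.5, -0.2], [0, 0, 0, 0, 0, 5, -0.2], [0, 0, 0, 0, 0, 7.5, -0.2], [0, 0, 0, 0, 0, 9, -0.2], [0, 0, 0, 0, 0, 10.3, -0.2], [0, 0, 0, 0, 0, 10.3, -0.2], [0, 0, 0, 0, 0, 10.3, -0.2]])

```text
time_s: 2.13
tcp_pos: [0.5274, 0.144, 0.0768]
ee_rot: [[0.995, 0.1, -0.0], [0.1, -0.995, -0.0], [-0.0, 0.0, -1.0]]
wrist_force: [1.0, 0.6, 1.2]
gripper_width: 0.595
gripper_force: 0.0
```

```bash
python3 st.py [.528,.1415,.075];python3 - <<'E'
from h import *
c=cam("side"); u,v=proj(c,[.528,.1415,.07]).astype(int)
cv2.imwrite("pics/c2.png",cv2.resize(c["img"][v-45:v+45,u-60:u+60],None,fx=5,fy=5,interpolation=cv2.INTER_CUBIC))
E
```

```text
2.13 tcp [0.5274 0.144  0.0768] yaw 5.7 tilt [-0. -0. -1.] F [1.  0.6 1.2] w 51.7 0.0
[.528,.1415,.075] [0.03 0.26 0.18]
```

View pics/c2.png

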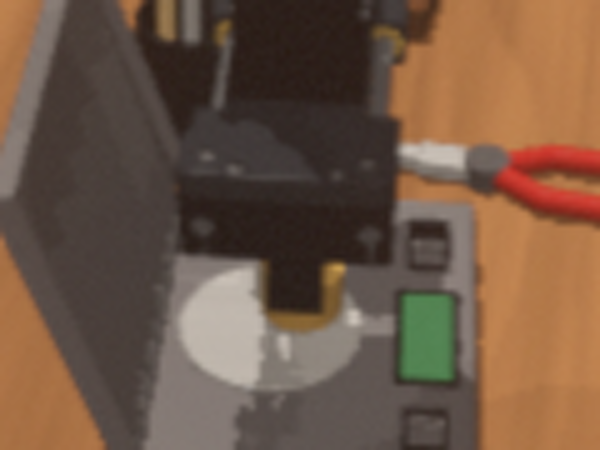

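The side view shows the finger at (293,285) in front of the weight's knob and foot (305,300), lined up once parallax is allowed for. Closing.

Call:
arm_command(deltas=[[0, 0, 0, 0, 0.2, 0.1, -0.2], [0, 0, 0, 0, 0.2, 0.1, 1], [0, 0, 0, 0, 0.2, 0.1, 1], [0, 0, 0, 0, 0.2, 0.1, 1], [0, 0, 0, 0, 0.2, 0.1, 1], [0, 0, 0, 0, 0.2, 0.1, 1], [0, 0, 0, 0, 0.2, 0.1, 1], [0, 0, 0, 0, 0.2, 0.1, 1]])

```text
time_s: 2.85
tcp_pos: [0.5282, 0.1413, 0.0757]
ee_rot: [[0.995, 0.098, 0.001], [0.098, -0.995, 0.001], [0.001, -0.0, -1.0]]
wrist_force: [-0.5, 0.5, 0.4]
gripper_width: 0.212
gripper_force: 29.9
```

```bash
python3 st.py
```

```text
2.85 tcp [0.5282 0.1413 0.0757] yaw 5.6 tilt [ 0.001  0.001 -1.   ] F [-0.5  0.5  0.4] w 18.5 29.94811695503614
```

Call:
arm_command(deltas=[[0, 0, 0, 0, 0, -0.5, 1], [0, 0, 0, 0, 0, -2, 1], [0, 0, 0, 0, 0, -5, 1], [0, 0, 0, 0, 0, -8, 1], [0, 0, 0, 0, 0, -11, 1], [0, 0, 0, 0, 0, -14, 1], [0, 0, 0, 0, 0, -15, 1], [0, 0, 0, 0, 0, -15, 1]])

```text
time_s: 3.52
tcp_pos: [0.529, 0.1415, 0.2284]
ee_rot: [[0.995, 0.098, 0.005], [0.098, -0.995, 0.003], [0.005, -0.002, -1.0]]
wrist_force: [0.6, 0.6, -2.3]
gripper_width: 0.215
gripper_force: 30.3
```

```bash
python3 st.py [.5375,-.138,.22]; python3 - <<'E'
from h import *
c=cam("side"); u,v=proj(c,[.528,.1415,.18]).astype(int)
cv2.imwrite("pics/c3.png",cv2.resize(c["img"][v-30:v+90,u-70:u+70],None,fx=4,fy=4,interpolation=cv2.INTER_CUBIC))
E
```

```text
3.52 tcp [0.529  0.1415 0.2284] yaw 5.6 tilt [ 0.005  0.003 -1.   ] F [ 0.6  0.6 -2.3] w 18.7 30.33515721889671
[.5375,-.138,.22] [-1.9  27.9   0.76]
```

View pics/c3.png

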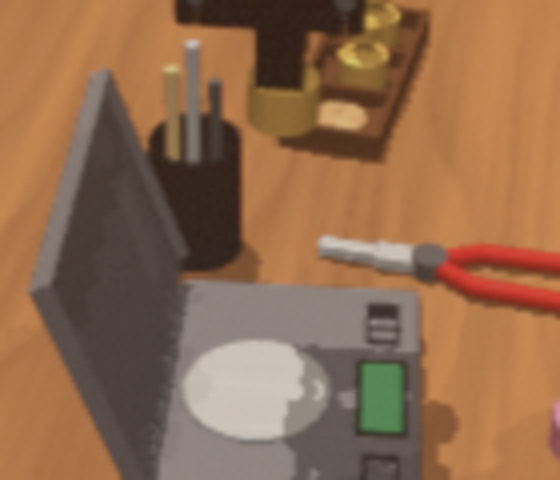

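The weight (285,105) hangs upright in the jaws; lid, switches and cup are as before. Carrying it to the tray.

Call:
arm_command(deltas=[[0, 0, 0, -0.2, 2, 0, 1], [0, 0, 0, -0.4, 5.5, 0, 1], [0, 0, 0, -0.7, 9.5, 0, 1], [0, 0, 0, -1, 13.5, 0, 1], [0, 0, 0, -1.3, 17.5, 0, 1], [0, 0, 0, -1.6, 21.5, 0.2, 1], [0, 0, 0, -1.8, 25.5, 0.4, 1], [0, 0, 0, -1.9, 27.9, 0.8, 1]])

```text
time_s: 4.23
tcp_pos: [0.5345, -0.1415, 0.2146]
ee_rot: [[0.995, 0.095, -0.006], [0.095, -0.995, 0.0], [-0.006, -0.001, -1.0]]
wrist_force: [0.3, 1.5, -2.5]
gripper_width: 0.219
gripper_force: 30.3
```

Call:
arm_command(deltas=[[0, 0, 0, 0, 0, 2, 1], [0, 0, 0, 0, 0, 5, 1], [0, 0, 0, 0, 0, 8, 1], [0, 0, 0, 0, 0, 10, 1], [0, 0, 0, 0, 0, 11, 1], [0, 0, 0, 0, 0, 11, 1], [0, 0, 0, 0, 0, 11, 1]])

```text
time_s: 4.82
tcp_pos: [0.536, -0.1386, 0.1065]
ee_rot: [[0.995, 0.098, -0.003], [0.098, -0.995, -0.0], [-0.003, 0.0, -1.0]]
wrist_force: [-0.3, 0.0, -2.0]
gripper_width: 0.213
gripper_force: 30.4
```

```bash
python3 st.py [.5375,-.138,.052] ; python3 - <<'E'
from h import *
o=[]
for n in("top","side"):
    c=cam(n); u,v=proj(c,[.5375,-.138,.04]).astype(int); print(n,u,v)
    o.append(cv2.resize(c["img"][v-50:v+50,u-50:u+50],None,fx=4,fy=4,interpolation=cv2.INTER_CUBIC))
cv2.imwrite("pics/c4.png",np.hstack(o))
E
```

```text
4.82 tcp [ 0.536  -0.1386  0.1065] yaw 5.6 tilt [-0.003 -0.    -1.   ] F [-0.3  0.  -2. ] w 18.6 30.355693999990763
[.5375,-.138,.052] [ 0.17 -0.04  5.45]
top 367 248
side 328 210
```

View pics/c4.png

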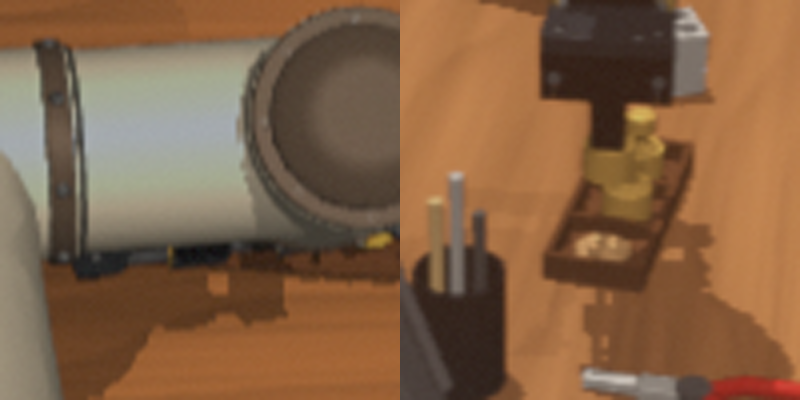

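Right (side) view: the weight (607,165) hangs straight above the cork disc (605,245), clear of the neighbour weights and cup. Lowering.

Call:
arm_command(deltas=[[0, 0, 0, 0.1, 0, 1.2, 1], [0, 0, 0, 0.2, 0, 2.4, 1], [0, 0, 0, 0.2, 0, 3.6, 1], [0, 0, 0, 0.2, 0, 4.4, 1], [0, 0, 0, 0.2, 0, 4.9, 1], [0, 0, 0, 0.2, 0, 5.2, 1], [0, 0, 0, 0.2, 0, 5.4, 1], [0, 0, 0, 0.2, 0, 5.4, 1]])

```text
time_s: 5.58
tcp_pos: [0.5386, -0.1383, 0.0538]
ee_rot: [[0.995, 0.098, 0.001], [0.098, -0.995, -0.0], [0.001, 0.0, -1.0]]
wrist_force: [1.2, 0.7, -2.4]
gripper_width: 0.214
gripper_force: 30.4
```

```bash
python3 st.py [.5375,-.138,.050]
```

```text
5.58 tcp [ 0.5386 -0.1383  0.0538] yaw 5.6 tilt [ 0.001 -0.    -1.   ] F [ 1.2  0.7 -2.4] w 18.6 30.354873462310934
[.5375,-.138,.050] [-0.11 -0.04  0.38]
```

Call:
arm_command(deltas=[[0, 0, 0, 0, 0, 0.1, 1], [0, 0, 0, 0, 0, 0.2, 1], [0, 0, 0, 0, 0, 0.3, 1], [0, 0, 0, 0, 0, 0.3, 1], [0, 0, 0, 0, 0, 0.3, 1]])

```text
time_s: 6.0
tcp_pos: [0.5384, -0.1383, 0.0506]
ee_rot: [[0.995, 0.098, 0.0], [0.098, -0.995, -0.0], [0.0, 0.0, -1.0]]
wrist_force: [0.3, -0.2, -2.9]
gripper_width: 0.215
gripper_force: 30.4
```

Call:
arm_command(deltas=[[0, 0, 0, 0, 0, 0.05, 1], [0, 0, 0, 0, 0, 0.1, 1], [0, 0, 0, 0, 0, 0.1, 1], [0, 0, 0, 0, 0, 0.1, 1]])

```text
time_s: 6.33
tcp_pos: [0.5385, -0.1383, 0.0498]
ee_rot: [[0.995, 0.098, 0.0], [0.098, -0.995, -0.0], [0.0, 0.0, -1.0]]
wrist_force: [-0.0, 0.8, 0.6]
gripper_width: 0.211
gripper_force: 30.4
```

The weight's load is off the wrist, so it is on the floor. Releasing slightly.

Call:
arm_command(deltas=[[0, 0, 0, 0, 0, 0, 0.4], [0, 0, 0, 0, 0, 0, 0.3], [0, 0, 0, 0, 0, 0, 0.25], [0, 0, 0, 0, 0, 0, 0.25], [0, 0, 0, 0, 0, 0, 0.25]])

```text
time_s: 6.75
tcp_pos: [0.5385, -0.1383, 0.0497]
ee_rot: [[0.995, 0.098, 0.0], [0.098, -0.995, -0.0], [0.0, 0.0, -1.0]]
wrist_force: [-0.9, 0.6, 0.3]
gripper_width: 0.363
gripper_force: 0.0
```

Call:
arm_command(deltas=[[0, 0, 0, 0, 0, -0.5, 0.25], [0, 0, 0, 0, 0, -1.5, 0.25], [0, 0, 0, 0, 0, -3, 0.25], [0, 0, 0, 0, 0, -6, 0.25], [0, 0, 0, 0, 0, -9, 0.25], [0, 0, 0, 0, 0, -12, 0.25], [0, 0, 0, 0, 0, -15, 0.25], [0, 0, 0, 0, 0, -15, 0.25]])

```text
time_s: 7.42
tcp_pos: [0.5421, -0.1389, 0.2077]
ee_rot: [[0.995, 0.099, 0.015], [0.1, -0.995, -0.002], [0.014, 0.004, -1.0]]
wrist_force: [-0.5, 0.9, 0.7]
gripper_width: 0.376
gripper_force: 0.0
```

```bash
python3 st.py; python3 - <<'E'
from h import *
o=[]
c=cam("side"); cv2.imwrite("pics/x.png",c["img"])
for P in ([.5375,-.138,.04],[.49,.12,.04]):
    u,v=proj(c,P).astype(int); print(u,v)
    o.append(cv2.resize(c["img"][v-50:v+50,u-50:u+50],None,fx=4,fy=4,interpolation=cv2.INTER_CUBIC))
cv2.imwrite("pics/c5.png",np.hstack(o))
O=np.array([.5190,.1545,0]);y=np.radians(5.7);ex=np.array([np.cos(y),np.sin(y),0]);ey=np.array([-np.sin(y),np.cos(y),0])
print("ridge",O-.045*ex-.053*ey,"hinge",O+.065*ex)
E
```

```text
7.42 tcp [ 0.5421 -0.1389  0.2077] yaw 5.7 tilt [ 0.015 -0.002 -1.   ] F [-0.5  0.9  0.7] w 32.7 0.0
328 210
333 277
ridge [0.47948645 0.09729267 0.        ] hinge [0.58367861 0.16095578 0.        ]
```

View pics/c5.png

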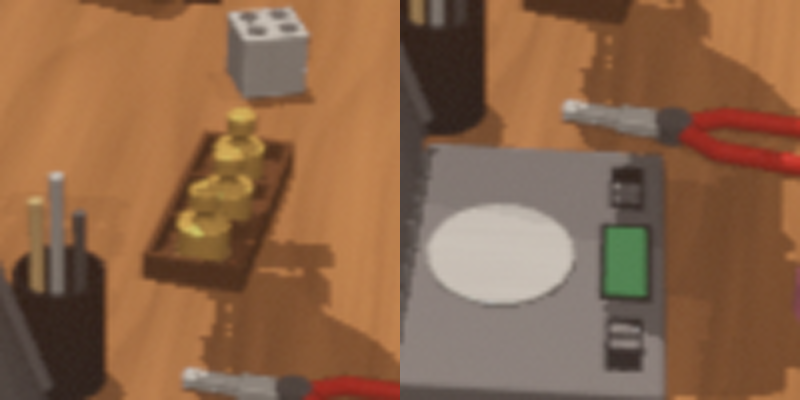

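Left crop: the weight stands in the free (near) compartment at (205,232), the other two untouched behind it. Right crop: power switch at (627,188), still on. Next, the switch.

```bash
python3 st.py [.4775,.1224,.12]
```

```text
7.47 tcp [ 0.5406 -0.1385  0.2046] yaw 5.7 tilt [ 0.01  -0.001 -1.   ] F [-0.8 -0.   0. ] w 32.6 0.0
[.4775,.1224,.12] [ -3.79 -26.59   8.38]
```

Call:
arm_command(deltas=[[0, 0, 0, -0.5, -4, 0, 1], [0, 0, 0, -1, -8, 0, 1], [0, 0, 0, -1.5, -12, 0, 1], [0, 0, 0, -2, -16, 1, 1], [0, 0, 0, -2.5, -20, 3, 1], [0, 0, 0, -3, -24, 5, 1], [0, 0, 0, -3.5, -26.5, 7, 1], [0, 0, 0, -3.5, -26.5, 8, 1]])

```text
time_s: 8.13
tcp_pos: [0.475, 0.1252, 0.1172]
ee_rot: [[0.995, 0.103, -0.003], [0.103, -0.995, -0.001], [-0.003, 0.001, -1.0]]
wrist_force: [-0.6, -1.0, 0.4]
gripper_width: 0.011
gripper_force: 0.0
```

Call:
arm_command(deltas=[[0, 0, 0, 0, 0, 1.5, 1], [0, 0, 0, 0, 0, 3, 1], [0, 0, 0, 0, 0, 4.5, 1], [0, 0, 0, 0, 0, 5.5, 1], [0, 0, 0, 0, 0, 5.5, 1], [0, 0, 0, 0, 0, 5.5, 1]])

```text
time_s: 8.63
tcp_pos: [0.4771, 0.1217, 0.0641]
ee_rot: [[0.995, 0.098, -0.002], [0.098, -0.995, -0.001], [-0.002, 0.001, -1.0]]
wrist_force: [0.2, -0.2, 0.3]
gripper_width: 0.006
gripper_force: 0.0
```

```bash
python3 st.py [.4775,.1224,.049]; python3 - <<'E'
from h import *
c=cam("side"); u,v=proj(c,[.48,.11,.04]).astype(int)
cv2.imwrite("pics/c6.png",cv2.resize(c["img"][v-40:v+40,u-50:u+50],None,fx=6,fy=6,interpolation=cv2.INTER_CUBIC)); print(u,v,[((proj(c,p)-[u-50,v-40])*6).round() for p in ([.48,.0975,.033],[.4775,.1224,.030])])
E
```

```text
8.63 tcp [0.4771 0.1217 0.0641] yaw 5.6 tilt [-0.002 -0.001 -1.   ] F [ 0.2 -0.2  0.3] w 0.5 0.0
[.4775,.1224,.049] [ 0.05 -0.07  1.51]
339 274 [array([305., 236.]), array([303., 290.])]
```

View pics/c6.png

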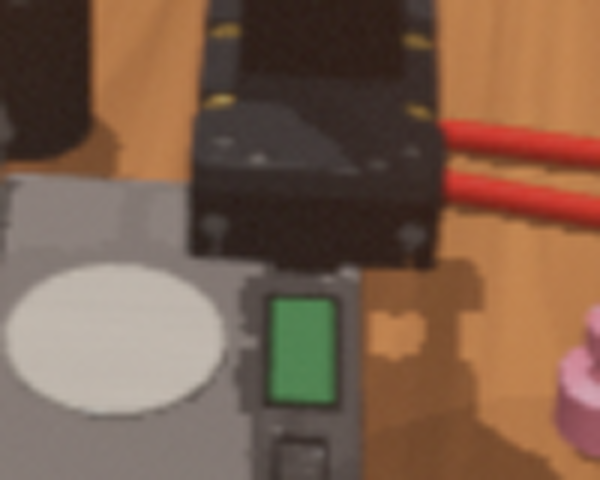

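The gripper body hides the fingertip and the power switch; the display (303,350) and units switch (302,460) are clear. From here I go by force: descending beside the ridge.

Call:
arm_command(deltas=[[0, 0, 0, 0, 0, 0.5, 1], [0, 0, 0, 0, 0, 1, 1], [0, 0, 0, 0, 0, 1.3, 1], [0, 0, 0, 0, 0, 1.5, 1], [0, 0, 0, 0, 0, 1.5, 1], [0, 0, 0, 0, 0, 1.5, 1]])

```text
time_s: 9.18
tcp_pos: [0.4775, 0.1219, 0.0495]
ee_rot: [[0.995, 0.098, -0.0], [0.098, -0.995, -0.0], [-0.0, 0.0, -1.0]]
wrist_force: [-0.4, 1.3, 1.0]
gripper_width: -0.001
gripper_force: 0.0
```

Call:
arm_command(deltas=[[0, 0, 0, 0, 0.2, 0, 1], [0, 0, 0, 0, 0.4, 0, 1], [0, 0, 0, 0, 0.4, 0, 1], [0, 0, 0, 0, 0.4, 0, 1]])

```text
time_s: 9.52
tcp_pos: [0.478, 0.1179, 0.0497]
ee_rot: [[0.995, 0.098, 0.0], [0.098, -0.995, 0.0], [0.0, -0.0, -1.0]]
wrist_force: [0.0, 0.6, 0.3]
gripper_width: 0.005
gripper_force: 0.0
```

Call:
arm_command(deltas=[[0, 0, 0, 0, 0.2, 0, 1], [0, 0, 0, 0, 0.4, 0, 1], [0, 0, 0, 0, 0.4, 0, 1], [0, 0, 0, 0, 0.4, 0, 1]])

```text
time_s: 9.85
tcp_pos: [0.4783, 0.1139, 0.0496]
ee_rot: [[0.995, 0.098, 0.0], [0.098, -0.995, 0.0], [0.0, -0.0, -1.0]]
wrist_force: [0.7, -1.0, -0.8]
gripper_width: 0.007
gripper_force: 0.0
```

Call:
arm_command(deltas=[[0, 0, 0, 0, 0.1, 0.05, 1], [0, 0, 0, 0, 0.2, 0.05, 1], [0, 0, 0, 0, 0.2, 0.05, 1], [0, 0, 0, 0, 0.2, 0.05, 1]])

```text
time_s: 10.18
tcp_pos: [0.4785, 0.112, 0.0491]
ee_rot: [[0.995, 0.098, 0.0], [0.098, -0.995, 0.0], [0.0, -0.0, -1.0]]
wrist_force: [0.5, -0.1, -0.4]
gripper_width: 0.006
gripper_force: 0.0
```

Call:
arm_command(deltas=[[0, 0, 0, 0, 0.1, 0, 1], [0, 0, 0, 0, 0.2, 0, 1], [0, 0, 0, 0, 0.2, 0, 1], [0, 0, 0, 0, 0.2, 0, 1]])

```text
time_s: 10.52
tcp_pos: [0.4787, 0.11, 0.049]
ee_rot: [[0.995, 0.098, -0.0], [0.098, -0.995, -0.0], [-0.0, 0.0, -1.0]]
wrist_force: [0.3, 0.4, -0.1]
gripper_width: 0.003
gripper_force: 0.0
```

Call:
arm_command(deltas=[[0, 0, 0, 0, 0.1, 0, 1], [0, 0, 0, 0, 0.2, 0, 1], [0, 0, 0, 0, 0.2, 0, 1], [0, 0, 0, 0, 0.2, 0, 1]])

```text
time_s: 10.85
tcp_pos: [0.4789, 0.1081, 0.0491]
ee_rot: [[0.995, 0.098, 0.0], [0.098, -0.995, 0.0], [0.0, -0.0, -1.0]]
wrist_force: [0.6, -0.1, 0.6]
gripper_width: 0.008
gripper_force: 0.4
```

Call:
arm_command(deltas=[[0, 0, 0, 0, 0.1, 0, 1], [0, 0, 0, 0, 0.2, 0, 1], [0, 0, 0, 0, 0.2, 0, 1], [0, 0, 0, 0, 0.2, 0, 1]])

```text
time_s: 11.18
tcp_pos: [0.4792, 0.1063, 0.0491]
ee_rot: [[0.995, 0.098, 0.0], [0.098, -0.995, 0.0], [0.0, -0.0, -1.0]]
wrist_force: [-1.4, 3.8, -1.0]
gripper_width: 0.008
gripper_force: 1.8
```

Call:
arm_command(deltas=[[0, 0, 0, 0, 0.1, 0, 1], [0, 0, 0, 0, 0.2, 0, 1], [0, 0, 0, 0, 0.2, 0, 1], [0, 0, 0, 0, 0.2, 0, 1]])

```text
time_s: 11.52
tcp_pos: [0.4794, 0.1037, 0.0491]
ee_rot: [[0.995, 0.098, -0.0], [0.098, -0.995, -0.0], [-0.0, 0.0, -1.0]]
wrist_force: [0.1, 0.2, -0.8]
gripper_width: 0.004
gripper_force: 0.4
```

Call:
arm_command(deltas=[[0, 0, 0, 0, 0.1, 0, 1], [0, 0, 0, 0, 0.2, 0, 1], [0, 0, 0, 0, 0.2, 0, 1], [0, 0, 0, 0, 0.2, 0, 1]])

```text
time_s: 11.85
tcp_pos: [0.4794, 0.1017, 0.049]
ee_rot: [[0.995, 0.098, -0.0], [0.098, -0.995, -0.0], [-0.0, 0.0, -1.0]]
wrist_force: [-1.0, 0.3, -0.5]
gripper_width: 0.005
gripper_force: 0.0
```

Call:
arm_command(deltas=[[0, 0, 0, 0, 0.1, 0, 1], [0, 0, 0, 0, 0.2, 0, 1], [0, 0, 0, 0, 0.2, 0, 1], [0, 0, 0, 0, 0.2, 0, 1]])

```text
time_s: 12.18
tcp_pos: [0.4797, 0.1, 0.049]
ee_rot: [[0.995, 0.098, -0.0], [0.098, -0.995, -0.0], [-0.0, 0.0, -1.0]]
wrist_force: [0.7, -0.3, -0.0]
gripper_width: 0.009
gripper_force: 0.0
```

Call:
arm_command(deltas=[[0, 0, 0, 0, 0.1, 0, 1], [0, 0, 0, 0, 0.1, 0, 1], [0, 0, 0, 0, 0.1, 0, 1]])

```text
time_s: 12.43
tcp_pos: [0.4798, 0.0991, 0.0491]
ee_rot: [[0.995, 0.098, 0.0], [0.098, -0.995, -0.0], [0.0, 0.0, -1.0]]
wrist_force: [0.9, 0.3, 0.1]
gripper_width: 0.006
gripper_force: 0.0
```

Call:
arm_command(deltas=[[0, 0, 0, 0, -0.3, 0, 1], [0, 0, 0, 0, -0.5, -1, 1], [0, 0, 0, 0, -0.5, -4, 1], [0, 0, 0, 0, -0.5, -8, 1], [0, 0, 0, 0, -0.5, -12, 1], [0, 0, 0, 0, -0.5, -16, 1], [0, 0, 0, 0, -0.5, -18, 1]])

```text
time_s: 13.02
tcp_pos: [0.4811, 0.1049, 0.2345]
ee_rot: [[0.995, 0.099, 0.008], [0.099, -0.995, 0.003], [0.008, -0.002, -1.0]]
wrist_force: [1.1, 0.3, 0.6]
gripper_width: 0.004
gripper_force: 0.0
```

```bash
python3 st.py; python3 - <<'E'
from h import *
c=cam("side"); old=cv2.imread("pics/side0.png")
o=[]
for i in(old,c["img"]): o.append(cv2.resize(i[255:330,315:365],None,fx=7,fy=7,interpolation=cv2.INTER_CUBIC))
cv2.imwrite("pics/c7.png",np.hstack(o))
print(proj(c,[.480,.0965,.033]),proj(c,[.479,.0865,.033]))
E
```

```text
13.02 tcp [0.4811 0.1049 0.2345] yaw 5.7 tilt [ 0.008  0.003 -1.   ] F [1.1 0.3 0.6] w 0.4 0.0
[339.93779136 273.09184602] [340.98278411 270.17794998]
```

View pics/c7.png

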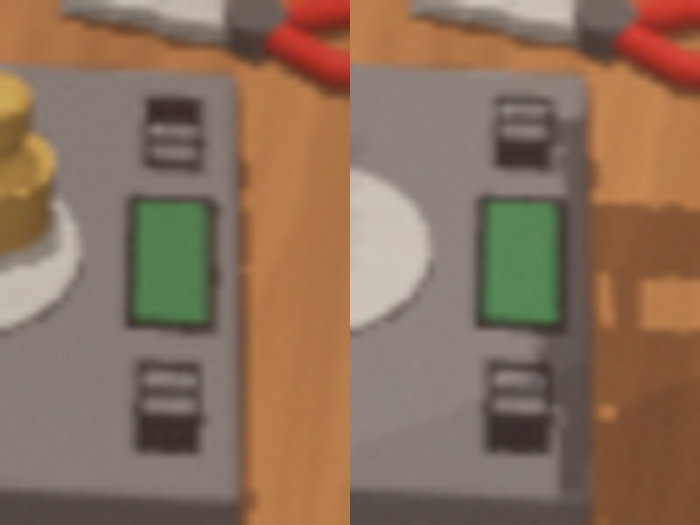

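The before/after crops show the power ridge moved from the inner end (173,145) to the outer end (522,115); the units switch (518,395) is unchanged. Next, over and behind the lid.

Call:
arm_command(deltas=[[0, 0, 0, 2, -0.5, 0, 1], [0, 0, 0, 5, -1.2, 0, 1], [0, 0, 0, 8.5, -2, 0, 1], [0, 0, 0, 12, -3, 0, 1], [0, 0, 0, 15.5, -4, 0, 1], [0, 0, 0, 18.3, -4.6, 0, 1], [0, 0, 0, 18.3, -4.6, 0, 1], [0, 0, 0, 18.3, -4.6, 0, 1]])

```text
time_s: 13.73
tcp_pos: [0.6572, 0.1682, 0.2266]
ee_rot: [[0.995, 0.098, -0.003], [0.098, -0.995, -0.001], [-0.003, 0.001, -1.0]]
wrist_force: [-0.8, 0.1, -1.5]
gripper_width: 0.003
gripper_force: 0.0
```

Call:
arm_command(deltas=[[0, 0, 0, 0, 0, 2, 1], [0, 0, 0, 0, 0, 5, 1], [0, 0, 0, 0, 0, 8, 1], [0, 0, 0, 0, 0, 9.5, 1], [0, 0, 0, 0, 0, 9.5, 1], [0, 0, 0, 0, 0, 9.5, 1]])

```text
time_s: 14.23
tcp_pos: [0.656, 0.1674, 0.1341]
ee_rot: [[0.995, 0.099, -0.001], [0.099, -0.995, -0.001], [-0.001, 0.001, -1.0]]
wrist_force: [1.0, 0.1, 0.2]
gripper_width: 0.008
gripper_force: 0.0
```

```bash
python3 st.py; python3 - <<'E'
import numpy as np
# desired TCP in scale coords (ahead of hinge along ex, z): contact at r, outer face 4 mm, finger half 9.5 mm
for th in np.radians([85,75,65,55,45,35,25,15,8,3,0]):
    r=.105; x=-r*np.cos(th)+.004*np.sin(th); z=.036+r*np.sin(th)+.004*np.cos(th)
    print(round(np.degrees(th)),"tipcorner",round(x*100,1),round(z*100,1),"TCP",round((x+.0095)*100,1),round((z+.019)*100,1))
E
```

```text
14.23 tcp [0.656  0.1674 0.1341] yaw 5.7 tilt [-0.001 -0.001 -1.   ] F [1.  0.1 0.2] w 0.7 0.0
85 tipcorner -0.5 14.1 TCP 0.4 16.0
75 tipcorner -2.3 13.8 TCP -1.4 15.7
65 tipcorner -4.1 13.3 TCP -3.1 15.2
55 tipcorner -5.7 12.4 TCP -4.7 14.3
45 tipcorner -7.1 11.3 TCP -6.2 13.2
35 tipcorner -8.4 10.0 TCP -7.4 11.9
25 tipcorner -9.3 8.4 TCP -8.4 10.3
15 tipcorner -10.0 6.7 TCP -9.1 8.6
8 tipcorner -10.3 5.5 TCP -9.4 7.4
3 tipcorner -10.5 4.5 TCP -9.5 6.4
0 tipcorner -10.5 4.0 TCP -9.6 5.9
```

Call:
arm_command(deltas=[[0, 0, 0, -0.8, 0, 0, 1], [0, 0, 0, -1.6, 0, 0, 1], [0, 0, 0, -2.5, 0, -0.3, 1], [0, 0, 0, -3.4, 0, -0.7, 1], [0, 0, 0, -4.3, 0, -1.1, 1], [0, 0, 0, -5.2, 0, -1.5, 1], [0, 0, 0, -6.1, 0, -1.9, 1], [0, 0, 0, -6.9, 0, -2.2, 1]])

```text
time_s: 14.9
tcp_pos: [0.5874, 0.1611, 0.157]
ee_rot: [[0.995, 0.098, 0.001], [0.098, -0.995, 0.001], [0.001, -0.0, -1.0]]
wrist_force: [1.4, 1.4, -0.4]
gripper_width: 0.005
gripper_force: 0.4
```

Call:
arm_command(deltas=[[0, 0, 0, -0.9, 0, -0.1, 1], [0, 0, 0, -1.8, 0, -0.1, 1], [0, 0, 0, -2.6, 0, 0.1, 1], [0, 0, 0, -3.5, 0, 0.4, 1], [0, 0, 0, -4.3, 0, 0.8, 1], [0, 0, 0, -5.1, 0, 1.3, 1], [0, 0, 0, -5.9, 0, 1.8, 1], [0, 0, 0, -6.6, 0, 2.4, 1]])

```text
time_s: 15.57
tcp_pos: [0.5217, 0.1543, 0.1316]
ee_rot: [[0.995, 0.098, -0.0], [0.098, -0.995, -0.0], [-0.0, 0.0, -1.0]]
wrist_force: [0.4, 0.4, 0.1]
gripper_width: 0.008
gripper_force: 0.3
```

```bash
python3 st.py; python3 - <<'E'
from h import *
c=cam("side"); cv2.imwrite("pics/c8.png",c["img"][130:370,180:500])
E
```

```text
15.57 tcp [0.5217 0.1543 0.1316] yaw 5.6 tilt [-0. -0. -1.] F [0.4 0.4 0.1] w 0.7 0.27188923879293725
```

View pics/c8.png

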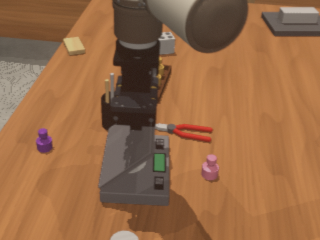

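The side view shows the lid swung forward to roughly half shut under the fingers (130,140), switches still visible. Continuing down the arc.

Call:
arm_command(deltas=[[0, 0, 0, -0.6, 0, 0.6, 1], [0, 0, 0, -1.2, 0, 1.3, 1], [0, 0, 0, -1.7, 0, 2.1, 1], [0, 0, 0, -2.2, 0, 2.9, 1], [0, 0, 0, -2.6, 0, 3.7, 1], [0, 0, 0, -2.9, 0, 4.6, 1], [0, 0, 0, -3.1, 0, 5.3, 1], [0, 0, 0, -3.2, 0, 5.8, 1]])

```text
time_s: 16.28
tcp_pos: [0.49, 0.1512, 0.0729]
ee_rot: [[0.995, 0.098, -0.001], [0.098, -0.995, -0.001], [-0.001, 0.001, -1.0]]
wrist_force: [-0.3, -0.9, -0.0]
gripper_width: 0.006
gripper_force: 0.2
```

Call:
arm_command(deltas=[[0, 0, 0, 0, 0, 0.5, 1], [0, 0, 0, 0, 0, 1, 1], [0, 0, 0, 0, 0, 1.3, 1], [0, 0, 0, 0, 0, 1.5, 1], [0, 0, 0, 0, 0, 1.5, 1]])

```text
time_s: 16.7
tcp_pos: [0.4907, 0.1514, 0.0594]
ee_rot: [[0.995, 0.098, -0.0], [0.098, -0.995, -0.0], [-0.001, 0.0, -1.0]]
wrist_force: [-1.2, -0.2, 3.3]
gripper_width: 0.007
gripper_force: 1.6
```

Upward force of 3.3 N with the tip at 40 mm: the lid meets its stop. A last small press, then withdraw.

Call:
arm_command(deltas=[[0, 0, 0, 0, 0, 0.1, 1], [0, 0, 0, 0, 0, 0.15, 1], [0, 0, 0, 0, 0, 0.15, 1], [0, 0, 0, 0, 0, 0.15, 1]])

```text
time_s: 17.03
tcp_pos: [0.4907, 0.1514, 0.0592]
ee_rot: [[0.995, 0.099, 0.0], [0.099, -0.995, -0.0], [0.0, 0.0, -1.0]]
wrist_force: [-5.4, -0.6, 12.6]
gripper_width: 0.008
gripper_force: 6.1
```

Call:
arm_command(deltas=[[0, 0, 0, 0, 0, -1, 1], [0, 0, 0, 0, 0, -4, 1], [0, 0, 0, 0, 0, -8, 1], [0, 0, 0, 0, 0, -12, 1], [0, 0, 0, 0, 0, -16, 1], [0, 0, 0, 0, 0, -18, 1], [0, 0, 0, 0, 0, -18, 1], [0, 0, 0, 0, 0, -18, 1]])

```text
time_s: 17.7
tcp_pos: [0.4912, 0.1518, 0.2393]
ee_rot: [[0.995, 0.098, 0.003], [0.098, -0.995, 0.003], [0.004, -0.002, -1.0]]
wrist_force: [-0.7, 0.8, -0.8]
gripper_width: 0.009
gripper_force: 0.0
```

```bash
python3 st.py; python3 - <<'E'
from h import *
c=cam("side"); cv2.imwrite("pics/c9.png",cv2.resize(c["img"][170:350,250:410],None,fx=3.3,fy=3.3,interpolation=cv2.INTER_CUBIC))
E
```

```text
17.7 tcp [0.4912 0.1518 0.2393] yaw 5.6 tilt [ 0.003  0.003 -1.   ] F [-0.7  0.8 -0.8] w 0.8 0.0
```

View pics/c9.png

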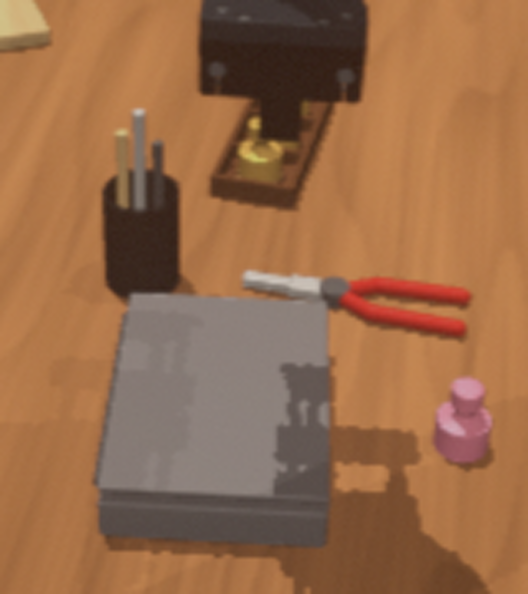

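The lid lies flat and shut (215,395). The weight stands in the tray's near compartment (260,160). Cup and pliers have not moved, and the gripper is clear of everything.

```bash
python3 -c "
from station import finish_job
print(finish_job())"
```

```text
the job is handed in; nothing more can be done
None
```

The job is handed in at about 18 s: the weight stands in the free compartment, the power switch is off, the lid is shut, and the units switch and loose items look unmoved in the pictures, though the station returned no verdict.

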